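# Unclip and hold open the analyser cover

## Robot

A 6-joint arm with a two-finger parallel gripper is mounted at the origin on the work surface. World frame = base frame: x ahead of the robot, y to its left, z up, the work surface at z = 0. Lengths are in mm, angles in rad, forces in N, time in s.
With the tool pointing down it reaches from about 275 to 850 mm from the base axis. Payload 19 kg.
Tool frame: the origin (TCP) lies at the very end of the fingers, on their centre line; the grasp point (between the pads) lies 19 mm behind it (r.tcp_to_grasp is the distance from the TCP to the grasp point, in mm); z points along the fingers, y is the direction in which the jaws open and shut (so a half turn about z gives the same grasp; the last joint's range is limited). The gripper opens to 85 mm and grips with 20 to 120 N. Pads are 22 mm wide; open, the fingers measure 114 mm over their backs; the gripper's body (76 mm by 85 mm) begins 54 mm behind the grasp point. The pads swing forward as they close: fully open they stand 13 mm farther back than shut.
Start: joints at [-0.134, 0.15, 1.437, -0, 1.554, -0.134], TCP at [574.97, -0.016, 231.267] pointing down, gripper open.
Joint ranges: [-2.8, 2.8], [-0.68, 2.1], [0.12, 2.68], [-1.39, 4.53], [0.16, 2.79], [-2.81, 2.81]. Speed limits (rad/s): [1.89, 1.89, 2.22, 3.01, 3.01, 3.01].

## Interface

Orientations are given as a rotation vector (axis times angle).
In Python, from plant import r gives the robot as it stands. The module is installed in compiled form; this text tells all that it offers.
- The arm moves only by the tool drive_tool, never from a script. Its arguments are lists of equal length, an entry for each row: "xyz": the shift along the tool's x, y, z each as a share of 0.02 m, from -1 to 1, a list of three; "rot": the turn, a rotation vector about the tool's x, y, z each as a share of 0.12 rad, from -1 to 1, a list of three; "grip": the closure, from 0 (fully open) to 1 (shut). A call has 1 to 8 rows; each row shifts and turns the pose as measured when the row begins, along the tool's axes as they then stand; what a row does not reach is not made up. A row lasts 1/8 s, in which the tool goes at most 62.5 mm and 10.7 degrees, less where a joint would pass 70% of its speed; a pose out of reach is approached as far as the arm can. A call with a number of a shift or a turn outside -1 to 1 is refused whole. A call with a gripper value outside its range is refused whole. The fingers move at their own pace and stop on an object; "force" is the grip in N (left out, the last holds). Time passes only in rows, so rows that do not move let the fingers close. It gives the time, the measured TCP pose, the force and the opening at its end, in the units of the state.
- r.get_state(): the state, without advancing time (a new reading comes with each control period).
- r.grab_frame(name): name is "scene" or "side" or "wrist"; returns a dict with "color" (420x560x3 uint8, red, green, blue), "vfov" (degrees; the focal length in pixels is half the picture's height over the tangent of half this angle, whatever the lens; pixels are square), "cx", "cy" (the principal point, pixels), "origin" and "attitude" of the camera in the world. Camera axes: x right, y down, z forward; pixel columns grow to the right and rows downward; lengths in mm; the calibration is good to about 2 mm. A picture is of the moment at which its call begins. There is no depth.
- r.hand_in(): hands the job in, once; it reports no verdict.
Trained networks look in the newest picture that a camera, given by its name, has taken for a name from the list of things; names that differ only in an ending like _2 or _b are one class to them, and where a whole thing is asked for, a point or a joint stands for the part that bears it (a point fixed in the world has none). Each returns a list of dicts, best first, with "score" (0 to 1); they miss things now and then, are a little off and sometimes report something else, mostly with a low value. They report only what shows in the picture. A call takes as long as a camera call. They do not tell look-alikes from the thing itself.
- r.recognise(camera, thing): "rect" ([centre column, centre row, width, height] in pixels, round what is visible of it).
- r.regions_of(camera, thing): "mask" (420x560 bool, what is visible of it) and "rect" ([centre column, centre row, width, height] in pixels, round what is visible of it).
- r.pinpoint(camera, thing): "pixel" ([row, column] in pixels: a listed point, or the origin of a listed thing).
The state is a dict: "time_s": time; "joint_positions": joint angles; "joint_velocities": joint speeds; "tau": joint torques, N m; "ee_pos": TCP position; "ee_rot": TCP orientation; "force": force on the tool from outside, world axes, zero at the start; "moment": the same for the moment, N m; "width": opening from 0.0 (shut) to 1.0 (fully open).
Only numpy, scipy, OpenCV 4.12 (cv2) and the standard library are available. Lean on these libraries where they do the work, as an engineer would, in place of code of your own. Each camera call takes 0.05 s, during which the arm holds its last target.

## Task

The analyser's hinged cover is held shut by a steel spring clip: pull the clip straight up off its little rail while the cover stays shut, and put it down in the open steel parts tray. Then lift the cover by the wire bail at its front edge until it lies in line with the dark pointer arm at its side, and finish with the gripper still holding the cover steady at that angle (it falls shut if let go). Leave the pointer arm and everything else on the bench as they are.

Things in the scene. Friction and masses are not known exactly. Their poses are not given: they have to be found in the camera images.
- analyser: Grey bench instrument, a fixed box 200 (x) x 220 (y) x 110 mm high, shut by a hinged cover. Origin: centre of its underside. Its front (-x, to the robot) bears the cover's wire bail (+y half) and, 20 mm ahead of the wall, the clip rail (-y half). The cover's hinge runs along its y at x = +95, z = 114 mm.
- cover (a joint): Angle of the aluminium cover in rad: 0 shut, grows as its front edge rises, stop at 1.5. It turns about the analyser's y axis. Plate 195 mm from hinge to front edge, 220 mm wide, 8 mm thick, top at 118 mm when shut, about 0.45 kg; it swings freely and falls shut when let go.
- cover_hinge (a point): Point on the cover's hinge axis, at the middle of its width: analyser x = 95, y = 0, z = 114 mm. Its axes turn with the cover; its -x points along the cover to the front edge.
- bail (a point): Middle of the bail's grip bar: round steel bar 10 mm thick, 90 mm long, parallel to the hinge, 245 mm from the hinge axis in the cover's mid-plane (analyser x = -150, y = 45, z = 114 mm when shut). It moves with the cover and can turn between gripper pads. 45 mm of open space between the bar and the cover's edge; only the table beneath.
- pointer (a joint): Angle of the pointer arm in rad, the mark for the cover: measured as the cover's, so the cover is in line when both read the same. Set between 0.55 and 1.05. Dark steel flat bar 175 x 12 mm, pivoted on the cover's hinge axis just outside the cover's -y edge, before a steel wire arc of 130 mm radius; stiff, it stays where it is set.
- pointer_tip (a point): Free end of the pointer arm, 175 mm from the hinge axis (at analyser y = -132 mm); its -x points along the arm away from the hinge.
- clip: Steel saddle clip, about 110 g, astride the rail, axes as the analyser's. Origin: centre of its underside, 95 mm above the table when on. Black grip block on top, 16 (x) x 30 (y) mm, from 31 to 71 mm above the origin; below it a 6 mm plate, 36 mm wide (y), x = -14 to +38 mm, its +x tongue 2 mm over the cover; two legs at x = +/-9 to 14 mm.
- tray: Open steel parts tray, 160 (x) x 140 (y) x 30 mm high, walls and floor 4 mm, fixed, left or right of the analyser (a white tube rack, 150 x 130 x 95 mm, fixed, stands on the other side). Origin: centre of its underside.
- bottle_a: Bystander: clear bottle with screw cap, 60 mm dia., 150 mm tall. Origin: centre of its underside.
- bottle_b: Bystander: white jar, 50 mm dia., 100 mm tall. Origin: centre of its underside.
- jar: Bystander: amber glass jar, 56 mm dia., 70 mm tall. Origin: centre of its underside.
- beaker: Bystander: open clear beaker, 70 mm dia., 85 mm tall. Origin: centre of its underside.
- stapler: Bystander: black desk stapler, 130 x 32 x 45 mm, long side along its x. Origin: centre of its underside.
- notebook: Bystander: thick notebook lying flat, 105 x 148 x 18 mm. Origin: centre of its underside.
- rail (a point): Where the clip's origin sits when on the rail. Rail: steel bar 10 mm thick (x), 40 mm long (y), its top 25 mm above this point, a stop post at each end 8 mm higher; analyser x = -120, y = -62 mm. Two sprung balls in it hold the clip: a straight upward pull of 5 to 10 N frees it within 12 mm, and 35 mm up it is clear of rail and posts.
Not all that is in view belongs to the job. What is shaped like the clip but purple is not meant. There is more than one size of the tray; the job needs the larger.

How it is judged (in metres and radians):
On the way, in this order (a step that is already met when the one before it is completed fails the run):
1. the clip is pulled up off the rail in the gripper, with the cover shut (distance between clip and rail above 0.05 m and contact force between the fingers and clip above 0.5 N and value of joint cover below 0.08 rad), for 0.1 s.
2. the clip lies at rest in the tray, let go, with the cover still shut (x of clip in the frame of tray between -0.068 and 0.068 m and y of clip in the frame of tray between -0.058 and 0.058 m and z of clip in the frame of tray below 0.085 m and contact force between clip and tray above 0.5 N and linear speed of clip below 0.03 m/s and contact force between clip and the fingers below 0.2 N and value of joint cover below 0.08 rad), for 0.2 s.
At the end, for the whole second after the job is handed in: The cover is within 0.09 rad (5 degrees) of the pointer arm, still (under 0.15 rad/s) and held by the fingers alone (over 0.4 N); the clip lies at rest in the tray, its origin within the walls (68 mm in x, 58 mm in y from the centre, below 85 mm), not touched by the gripper (angle between the x axis of cover_hinge and the x axis of pointer_tip, either way round below 0.09 rad and value of joint cover above 0.3 rad and velocity of joint cover between -0.15 and 0.15 rad/s and contact force between the fingers and cover above 0.4 N and contact force between cover and clip below 0.1 N and contact force between cover and analyser below 0.1 N and x of clip in the frame of tray between -0.068 and 0.068 m and y of clip in the frame of tray between -0.058 and 0.058 m and z of clip in the frame of tray below 0.085 m and contact force between clip and tray above 0.5 N and linear speed of clip below 0.03 m/s and contact force between clip and the fingers below 0.2 N); the arm keeps its last pose, push and grip.
It fails at once if the cover is raised (over 0.12 rad) while the clip is still on its rail (value of joint cover above 0.12 rad and distance between clip and rail below 0.05 m).
It fails at once if the pointer arm is shifted (over 8 mm at its tip) (distance of pointer_tip from where it was at the start of the episode above 0.008 m).
It fails at once if a bystander is shifted by more than 30 mm (distance of any of bottle_a, bottle_b, jar, beaker, stapler, notebook from where it was at the start of the episode above 0.03 m).
It fails at once if a bystander is knocked over (angle between any of bottle_a, bottle_b, jar, beaker, stapler, notebook's own z axis and vertical above 0.5 rad).
It also fails if it takes over 50 s, if anything falls off the work surface, if the arm or the gripper's body presses on something with over 40 N, if the wrist force passes 120 N, or if a joint passes its speed limit or range.

## Working session

There is one attempt and no reset: what is moved stays moved. The work goes in short steps, Python scripts to look and compute and a tool call to move; the robot and the scene stay as the last step left them, time stands still between calls to the robot, and variables do not carry over. Pictures are saved under pics/ and viewed, and the job is handed in when it is done.

Besides the shell and the picture viewer there is one more tool, called after "Request:" by a JSON object that holds its "op" and its "data". drive_tool: Moves the arm, as the interface text tells. Shift numbers are shares of 0.02 m and turn numbers shares of 0.12 rad, none past 1 either way. Its arguments: {"type":"object","properties":{"xyz":{"type":"array"},"rot":{"type":"array"},"grip":{"type":"array"},"force":{"type":"number"}},"required":["xyz","rot","grip"]}

```bash
mkdir -p pics; cat > h.py <<'E'
from plant import r
import numpy as np, cv2
from scipy.spatial.transform import Rotation as R
def snap(cam,name):
    f=r.grab_frame(cam); cv2.imwrite(f'pics/{name}.png',f['color'][:,:,::-1]); return f
def Rc(f):
    a=np.array(f['attitude'],float)
    return a if a.shape==(3,3) else R.from_rotvec(a).as_matrix()
def foc(f): return f['color'].shape[0]/2/np.tan(np.radians(f['vfov'])/2)
def ray(f,col,row):
    d=Rc(f)@np.array([(col-f['cx'])/foc(f),(row-f['cy'])/foc(f),1.]); return np.array(f['origin'],float),d
def at_z(f,col,row,z):
    o,d=ray(f,col,row); return o+d*(z-o[2])/d[2]
def proj(f,p):
    c=Rc(f).T@(np.asarray(p,float)-np.array(f['origin'])); return np.array([f['cx']+foc(f)*c[0]/c[2],f['cy']+foc(f)*c[1]/c[2]])
E
python3 - <<'E'
from h import *
for c in ['scene','side','wrist']:
    f=snap(c,c+'0'); print(c,f['vfov'],f['cx'],f['cy'],f['origin'],f['attitude'])
print(r.get_state())
E
```

```text
scene 43.2970516771651 276.3335237222934 205.4049808451027 [1259.06878054 -737.97398921  875.00808227] [-2.10501963 -0.8206109   0.43041304]
side 57.10501511719406 281.8396876289986 210.28371599144626 [ 231.38727849 -980.96534949  664.47238005] [-2.06399396  0.3230333  -0.21331937]
wrist 71.64334894273617 281.22630232362854 212.46664308100418 [574.36009532  65.18663426 373.56786276] [ 2.87818987e+00 -1.39551847e-04 -2.29841112e-03]
{'time_s': 0.15, 'joint_positions': array([-1.33991106e-01,  1.50870714e-01,  1.43784354e+00, -1.09114701e-05,
        1.55379235e+00, -1.34002424e-01]), 'joint_velocities': array([-0.00046549, -0.00067942, -0.00472115,  0.00019596,  0.00039037,
       -0.00025449]), 'tau': array([ 2.28272773e-03, -7.13383126e+01, -5.71041870e+01, -3.10331814e-05,
        7.20541226e-03, -6.05664604e-05]), 'ee_pos': array([5.74820754e+02, 5.92660501e-03, 2.30834459e+02]), 'ee_rot': array([-2.22091934e+00, -2.22094490e+00,  8.83858973e-04]), 'force': array([ 0.3545419 , -0.50877558, -0.26938047]), 'moment': array([-0.00279608,  0.02516875,  0.0247895 ]), 'width': 0.999657514271968}
```

View pics/scene0.png

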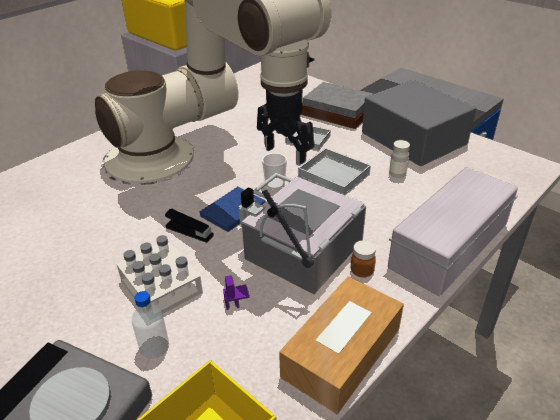

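View pics/side0.png

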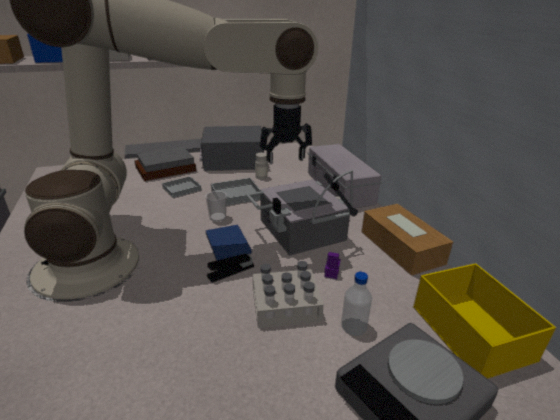

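View pics/wrist0.png

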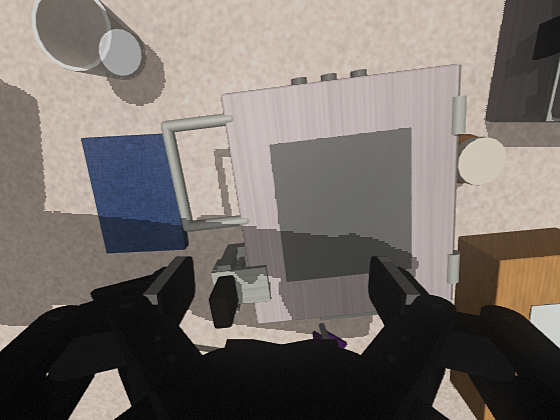

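```bash
python3 - <<'E'
from h import *
f=r.grab_frame('wrist')
for n,c,w,z in [('fl',222,95,118),('bl',460,65,118),('fr',258,322,118),('bail l',168,125,114),('bail r',186,226,114),('grip top c',222,303,166)]:
    print(n,at_z(f,c,w,z).round(1))
fs={c:r.grab_frame(c) for c in ['scene','side']}; fs['wrist']=f
for t in ['analyser','bail','clip','rail','cover_hinge','pointer_tip','tray','bottle_b','beaker','jar','notebook','stapler','bottle_a']:
    for c in fs:
        print(t,c,[(np.round(k['pixel'],1).tolist(),round(k['score'],2)) for k in r.pinpoint(c,t)][:3])
E
```

```text
fl [525.4  96.1 118. ]
bl [717.  118.4 118. ]
fr [ 550.4 -118.7  118. ]
bail l [477.1  72.7 114. ]
bail r [484.8 -18.  114. ]
grip top c [526.2 -66.5 166. ]
analyser scene [([248.8, 304.8], 0.97)]
analyser side [([228.7, 304.6], 0.96), ([321.1, 351.1], 0.74)]
analyser wrist [([184.5, 330.2], 0.58)]
bail scene [([182.2, 265.0], 0.68)]
bail side [([201.9, 252.7], 0.71)]
bail wrist []
clip scene [([216.9, 245.3], 0.6), ([306.5, 232.4], 0.56)]
clip side [([218.9, 275.7], 0.81), ([176.0, 260.9], 0.56), ([273.8, 329.4], 0.54)]
clip wrist [([340.5, 315.7], 0.62), ([273.9, 234.2], 0.61)]
rail scene [([213.8, 249.4], 0.64)]
rail side [([222.9, 273.9], 0.88)]
rail wrist [([275.1, 232.8], 0.97)]
cover_hinge scene [([229.8, 340.7], 0.91)]
cover_hinge side [([201.5, 252.0], 0.69), ([192.9, 329.1], 0.65)]
cover_hinge wrist [([197.6, 448.4], 0.79)]
pointer_tip scene [([189.4, 264.2], 0.82)]
pointer_tip side [([176.0, 325.2], 0.78), ([220.9, 273.0], 0.53)]
pointer_tip wrist [([273.3, 231.7], 0.34)]
tray scene [([173.3, 333.7], 0.77), ([138.0, 306.0], 0.64)]
tray side [([187.6, 179.0], 0.85), ([193.9
[... 165 characters left out ...]
ottle_b side [([321.4, 351.6], 0.93), ([178.1, 262.1], 0.63)]
bottle_b wrist []
beaker scene [([185.2, 273.8], 0.82)]
beaker side [([219.9, 211.8], 0.79)]
beaker wrist [([52.9, 119.5], 0.91)]
jar scene [([267.3, 358.2], 0.88)]
jar side []
jar wrist [([159.3, 443.3], 0.72)]
notebook scene [([210.5, 235.3], 0.73)]
notebook side [([244.9, 225.3], 0.76)]
notebook wrist [([192.6, 142.1], 0.67)]
stapler scene [([233.1, 188.3], 0.68), ([189.7, 263.5], 0.29)]
stapler side [([177.7, 262.8], 0.6), ([272.8, 232.9], 0.55)]
stapler wrist [([284.8, 141.7], 0.84)]
bottle_a scene [([349.9, 153.6], 0.86), ([175.1, 399.8], 0.62)]
bottle_a side [([321.4, 351.6], 0.93), ([178.1, 262.1], 0.63)]
bottle_a wrist []
```

```bash
cat >> h.py <<'E'
A=np.array([636.5,0,0.]); YAW=0.116
def an(p): return A+R.from_rotvec([0,0,YAW]).apply(np.asarray(p,float))
def tip(a,y=-132,L=175): return an([95-L*np.cos(a),y,114+L*np.sin(a)])
E
python3 - <<'E'
from h import *
f={c:r.grab_frame(c) for c in ['scene','side','wrist']}
print('rail',an([-120,-62,95]), at_z(f['wrist'],232.8,275.1,95), at_z(f['scene'],249.4,213.8,95), at_z(f['side'],273.9,222.9,95))
print('bail',an([-150,45,114]),at_z(f['scene'],265,182.2,114),at_z(f['side'],252.7,201.9,114))
print('tray',at_z(f['scene'],333.7,173.3,0),at_z(f['side'],236.5,193.9,0),'small',at_z(f['scene'],306,138,0))
for n,c,w in [('beaker',273.8,185.2),('notebook',235.3,210.5),('stapler',188.3,233.1),('botA',153.6,349.9),('whitejar',399.8,175.1),('jar',358.2,267.3)]: print(n,at_z(f['scene'],c,w,0).round(0))
for a in np.arange(.5,1.11,.1): print(round(a,2),proj(f['scene'],tip(a)).round(1),proj(f['side'],tip(a)).round(1))
print(proj(f['scene'],an([95,-132,114])),proj(f['side'],an([95,-132,114])))
im=cv2.resize(cv2.cvtColor(f['scene']['color'],4)[150:290,180:380],None,fx=4,fy=4,interpolation=cv2.INTER_CUBIC);cv2.imwrite('pics/sc1.png',im)
im=cv2.resize(cv2.cvtColor(f['side']['color'],4)[150:260,220:380],None,fx=5,fy=5,interpolation=cv2.INTER_CUBIC);cv2.imwrite('pics/sd1.png',im)
E
```

```text
rail [524.48233668 -75.47213462  95.        ] [523.11110821 -78.5395265   95.        ] [526.03686865 -71.56823547  95.        ] [515.96294867 -84.10845916  95.        ]
bail [482.2997677  27.3365755 114.       ] [481.87034152  28.21065236 114.        ] [481.62841123  21.41524186 114.        ]
tray [485.13033801 310.14963424   0.        ] [490.96890508 308.76301671   0.        ] small [290.56378463 412.07315169   0.        ]
beaker [395. 149.   0.]
notebook [398.  -6.   0.]
stapler [ 377. -151.    0.]
botA [ 608. -430.    0.]
whitejar [635. 430.   0.]
jar [773.  38.  -0.]
0.5 [247.  203.4] [308.1 195.5]
0.6 [250.  199.2] [311.4 189.8]
0.7 [253.7 195.6] [315.2 184.4]
0.8 [258.  192.6] [319.5 179.3]
0.9 [262.9 190.1] [324.1 174.5]
1.0 [268.3 188.4] [329.  170.1]
1.1 [274.4 187.4] [334.2 166.1]
[306.63902198 261.27361137] [353.00424809 211.68031846]
```

View pics/sc1.png

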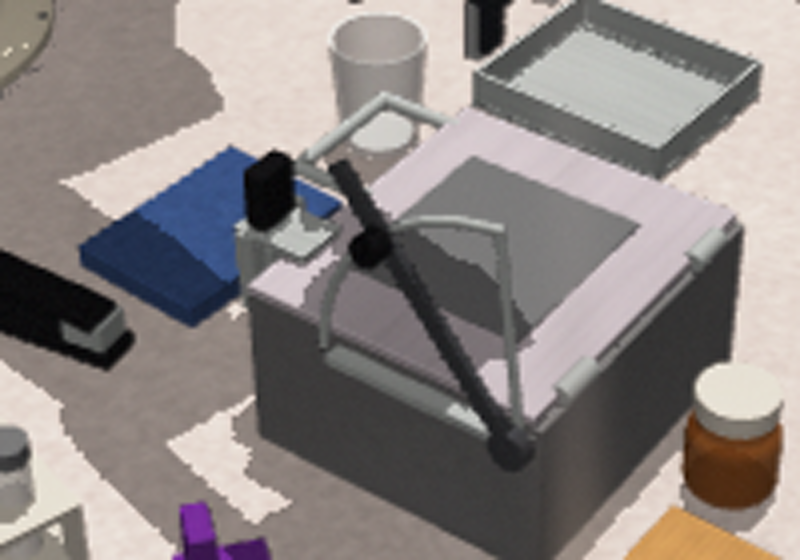

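View pics/sd1.png

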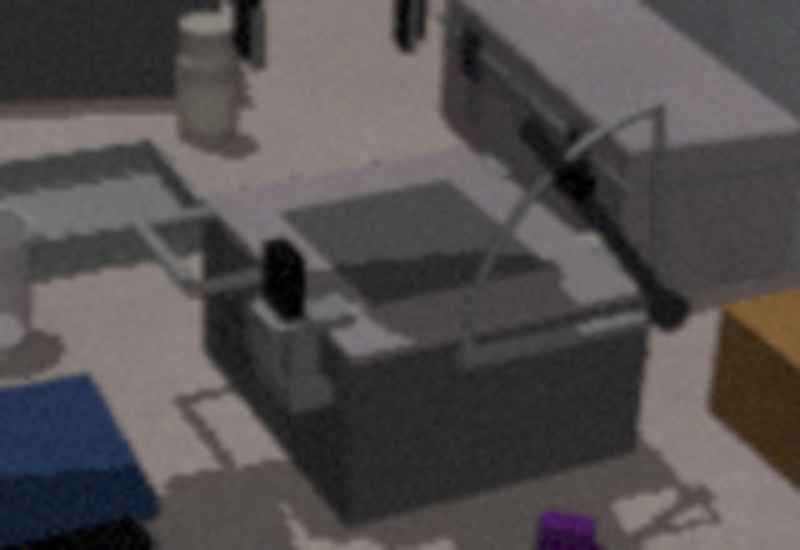

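```bash
python3 - <<'E'
from h import *
c0=np.array([-120,-62,95.])
out=[]
for cam,(x0,y0,w,h),s in [('wrist',(150,210,160,140),4),('scene',(220,170,80,70),7)]:
    f=r.grab_frame(cam); im=cv2.resize(cv2.cvtColor(f['color'],4)[y0:y0+h,x0:x0+w],None,fx=s,fy=s)
    for z in (31,71):
        P=[proj(f,an(c0+[sx*8,sy*15,z])) for sx,sy in [(-1,-1),(1,-1),(1,1),(-1,1)]]
        cv2.polylines(im,[np.int32((np.array(P)-[x0,y0]+.5)*s)],True,(0,0,255) if z>50 else (0,255,0),1)
    for a in [[-100,110,118],[-100,-110,118],[95,-110,118],[-150,0,114],[-150,90,114]]:
        cv2.circle(im,tuple(int(v) for v in (proj(f,an(a))-[x0,y0]+.5)*s),5,(255,0,0),1)
    cv2.imwrite(f'pics/ov_{cam}.png',im)
f=r.grab_frame('scene')
for n,c,w in [('near',345.5,194),('right',370.5,166),('left',298.5,168.5),('top',326,149)]: print(n,at_z(f,c,w,30))
E
```

```text
near [597.04668368 216.90840674  30.        ]
right [567.76500347 374.18153731  30.        ]
left [420.47675571 226.56853009  30.        ]
top [412.38246686 362.58800697  30.        ]
```

View pics/ov_wrist.png

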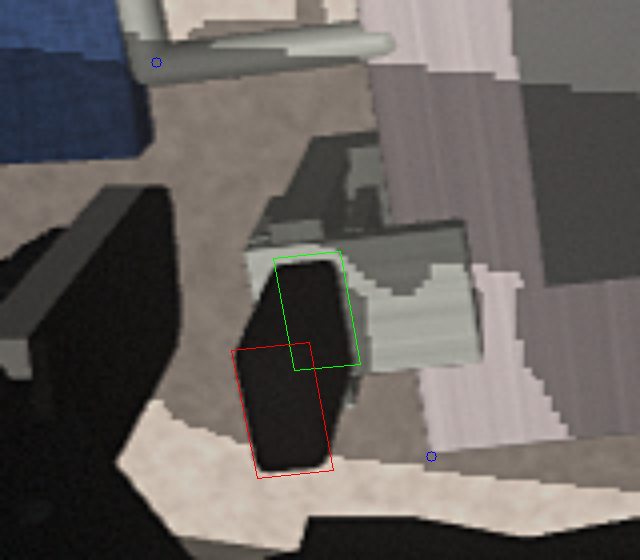

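View pics/ov_scene.png

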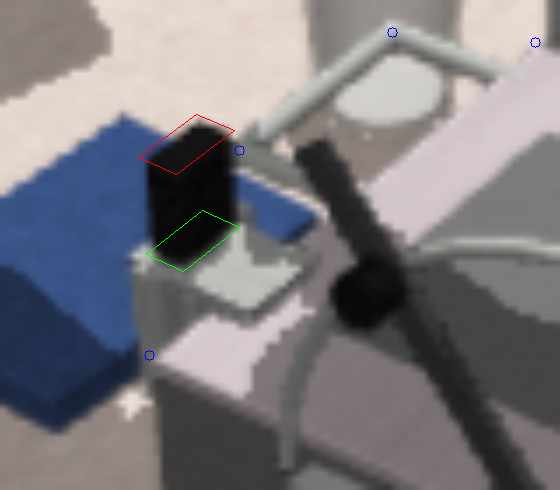

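Request:
{"op": "drive_tool", "data": {"xyz": [[0,0,0],[-1,-0.8,0],[-1,-0.8,0],[-1,-0.8,0],[-0.4,-0.5,0],[0,0,0]], "rot": [[0,0,-0.97],[0,0,0],[0,0,0],[0,0,0],[0,0,0],[0,0,0]], "grip": [0,0,0,0,0,0], "force": 60}}

```text
time_s: 3.3
ee_pos: [524.3, -75.9, 231.2]
ee_rot: [-2.083, -2.352, -0.0]
force: [0.1, -0.2, 0.3]
width: 0.998
```

Request:
{"op": "drive_tool", "data": {"xyz": [[0,0,1],[0,0,1],[0,0,1],[0,0,1],[0,0,0.85],[0,0,0]], "rot": [[0,0,0],[0,0,0],[0,0,0],[0,0,0],[0,0,0],[0,0,0]], "grip": [0,0,0,0,0,0]}}

```text
time_s: 4.05
ee_pos: [526.8, -72.1, 131.6]
ee_rot: [2.08, 2.354, 0.003]
force: [-0.3, -0.8, 0.8]
width: 0.998
```

```bash
python3 - <<'E'
from h import *
f=r.grab_frame('scene'); cv2.imwrite('pics/g1.png',cv2.resize(cv2.cvtColor(f['color'],4)[130:270,180:340],None,fx=4,fy=4))
E
```

```text
(no output)
```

View pics/g1.png

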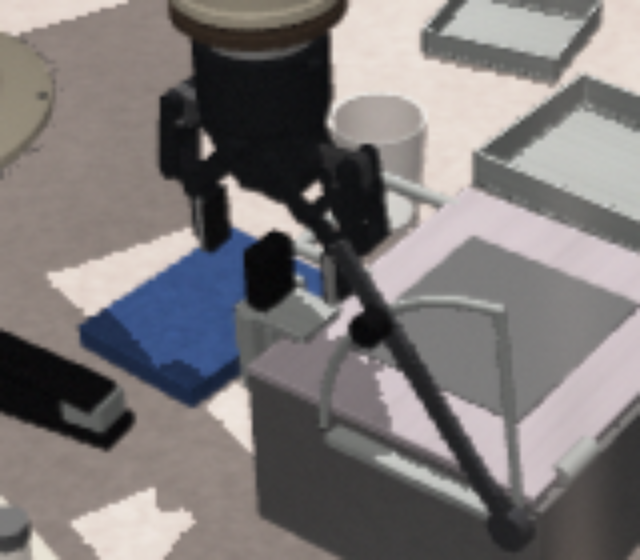

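Request:
{"op": "drive_tool", "data": {"xyz": [[-0.2,-0.1,-0.1],[0,0,0],[0,0,0],[0,0,0],[0,0,0],[0,0,0]], "rot": [[0,0,0],[0,0,0],[0,0,0],[0,0,0],[0,0,0],[0,0,0]], "grip": [0,1,1,1,1,1], "force": 60}}

```text
time_s: 4.85
ee_pos: [526.4, -77.1, 137.0]
ee_rot: [2.077, 2.35, 0.006]
force: [-1.2, -0.1, 0.0]
width: 0.176
```

Request:
{"op": "drive_tool", "data": {"xyz": [[0,0,-0.3],[0,0,-0.4],[0,0,-0.5],[0,0,-0.7],[0,0,-1],[0,0,-1],[0,0,-1],[0,0,0]], "rot": [[0,0,0],[0,0,0],[0,0,0],[0,0,0],[0,0,0],[0,0,0],[0,0,0],[0,0,0]], "grip": [1,1,1,1,1,1,1,1]}}

```text
time_s: 5.85
ee_pos: [526.3, -77.1, 243.6]
ee_rot: [2.075, 2.348, 0.009]
force: [-0.4, 0.5, -1.7]
width: 0.178
```

```bash
python3 - <<'E'
from h import *
f=snap('scene','g2')
E
```

```text
(no output)
```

View pics/g2.png

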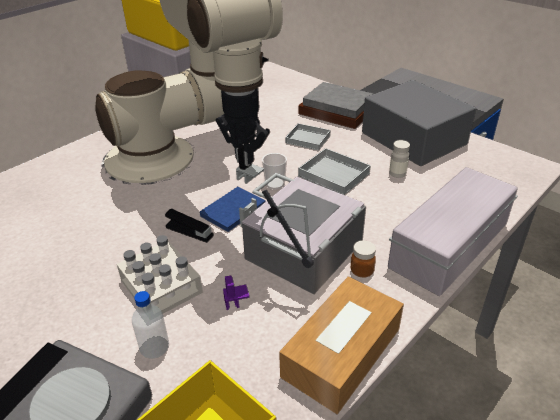

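Request:
{"op": "drive_tool", "data": {"xyz": [[1,0,0],[1,0,0],[1,0,0],[1,0,0],[1,0.1,0],[1,0.1,0],[1,0,0],[1,0,0]], "rot": [[0,0,0],[0,0,0],[0,0,0],[0,0,0],[0,0,0],[0,0,0],[0,0,0],[0,0,0]], "grip": [1,1,1,1,1,1,1,1]}}

```text
time_s: 6.9
ee_pos: [505.5, 93.5, 236.2]
ee_rot: [-2.079, -2.353, -0.002]
force: [0.5, -0.8, -1.5]
width: 0.178
```

Request:
{"op": "drive_tool", "data": {"xyz": [[1,0,0],[1,0,0],[1,0,0],[1,0,0],[1,0,0],[1,0,0],[1,0,0],[1,0,0]], "rot": [[0,0,0],[0,0,0],[0,0,0],[0,0,0],[0,0,0],[0,0,0],[0,0,0],[0,0,0]], "grip": [1,1,1,1,1,1,1,1]}}

```text
time_s: 7.9
ee_pos: [477.4, 264.5, 230.4]
ee_rot: [-2.07, -2.352, 0.008]
force: [0.7, 0.6, -1.3]
width: 0.177
```

Request:
{"op": "drive_tool", "data": {"xyz": [[1,0.4,0],[0.9,0.45,0],[0,0,0]], "rot": [[0,0,0],[0,0,0],[0,0,0]], "grip": [1,1,1]}}

```text
time_s: 8.28
ee_pos: [488.8, 308.8, 228.9]
ee_rot: [-2.067, -2.354, 0.011]
force: [-0.8, -0.2, -1.8]
width: 0.178
```

```bash
python3 - <<'E'
from h import *
f=snap('wrist','g3')
s=r.get_state(); p=s['ee_pos']; print(p)
# tray corner projections
for a in ([-1,-1],[1,-1],[1,1],[-1,1]):
    print(a,proj(f,np.array([490,305,0])+R.from_rotvec([0,0,.07]).apply([a[0]*80,a[1]*70,30])).round(0))
E
```

```text
[488.66676486 308.18102999 228.9114338 ]
[-1, -1] [217. 245.]
[1, -1] [344. 253.]
[1, 1] [359. 138.]
[-1, 1] [218. 129.]
```

View pics/g3.png

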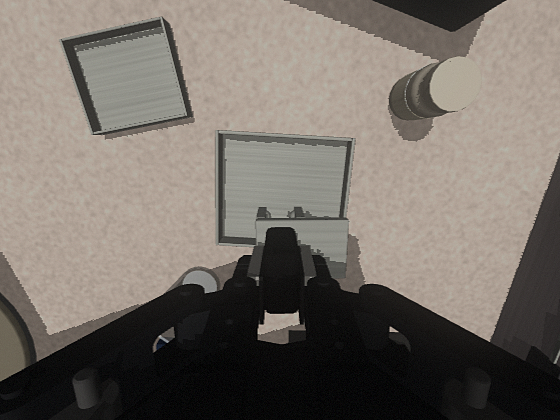

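Request:
{"op": "drive_tool", "data": {"xyz": [[-0.1,0,1],[0,0,1],[0,0,1],[0,0,1],[0,0,1],[0,0,1],[0,0,1],[0,0,0.5]], "rot": [[0,0,0],[0,0,0],[0,0,0],[0,0,0],[0,0,0],[0,0,0],[0,0,0],[0,0,0]], "grip": [1,1,1,1,1,1,1,1]}}

```text
time_s: 9.32
ee_pos: [488.9, 302.7, 75.1]
ee_rot: [-2.074, -2.35, 0.01]
force: [-0.5, 0.9, 0.3]
width: 0.176
```

Request:
{"op": "drive_tool", "data": {"xyz": [[0,0,0.5],[0,0,0.4],[0,0,0.3],[0,0,0.15],[0,0,0.15],[0,0,0]], "rot": [[0,0,0],[0,0,0],[0,0,0],[0,0,0],[0,0,0],[0,0,0]], "grip": [1,1,1,1,1,1]}}

```text
time_s: 10.07
ee_pos: [490.4, 303.0, 46.6]
ee_rot: [-2.076, -2.351, 0.004]
force: [-0.4, 0.9, -2.0]
width: 0.175
```

Request:
{"op": "drive_tool", "data": {"xyz": [[0,0,0.15],[0,0,0.1],[0,0,0]], "rot": [[0,0,0],[0,0,0],[0,0,0]], "grip": [1,1,1]}}

```text
time_s: 10.45
ee_pos: [491.1, 303.6, 46.6]
ee_rot: [-2.076, -2.353, -0.001]
force: [0.4, -0.1, -0.8]
width: 0.175
```

Request:
{"op": "drive_tool", "data": {"xyz": [[0,0,0],[0,0,0],[0,0,0],[0,0,0],[0,0,0],[0,0,-0.5],[0,0,-1],[0,0,-1]], "rot": [[0,0,0],[0,0,0],[0,0,0],[0,0,0],[0,0,0],[0,0,0],[0,0,0],[0,0,0]], "grip": [0,0,0,0,0,0,0,0]}}

```text
time_s: 11.45
ee_pos: [490.7, 303.2, 97.4]
ee_rot: [-2.076, -2.352, 0.002]
force: [1.3, 0.4, 0.9]
width: 1.005
```

Request:
{"op": "drive_tool", "data": {"xyz": [[0,0,-1],[0,0,-1],[0,0,-1],[0,0,-1],[0,0,-1],[0,0,0]], "rot": [[0,0,0],[0,0,0],[0,0,0],[0,0,0],[0,0,0],[0,0,0]], "grip": [0,0,0,0,0,0]}}

```text
time_s: 12.2
ee_pos: [491.5, 303.2, 206.8]
ee_rot: [-2.077, -2.354, -0.006]
force: [0.1, 0.3, -0.1]
width: 1.004
```

```bash
python3 - <<'E'
from h import *
f=snap('scene','g4')
E
```

```text
(no output)
```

View pics/g4.png

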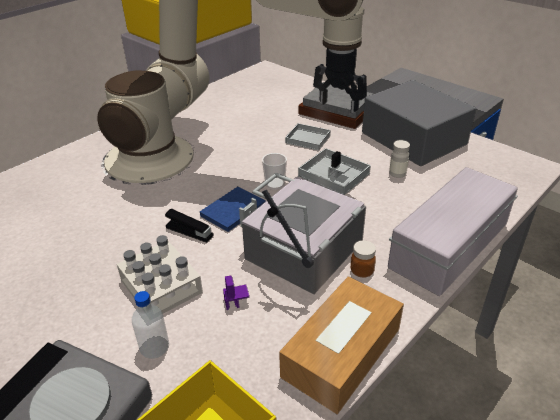

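Request:
{"op": "drive_tool", "data": {"xyz": [[-1,-0.1,0],[-1,-0.1,0],[-1,-0.1,0],[-1,-0.1,0],[-1,-0.1,0],[-1,-0.1,0],[-1,-0.1,0],[-1,-0.1,0]], "rot": [[0,0,0],[0,0,0],[0,0,0],[0,0,0],[0,0,0],[0,0,0],[0,0,0],[0,0,0]], "grip": [0.5,0.5,0.5,0.5,0.5,0.5,0.5,0.5], "force": 40}}

```text
time_s: 13.25
ee_pos: [493.4, 129.7, 202.0]
ee_rot: [-2.078, -2.35, 0.002]
force: [-0.1, -0.0, 0.1]
width: 0.5
```

Request:
{"op": "drive_tool", "data": {"xyz": [[-1,-0.2,0],[-1,-0.2,0],[-1,-0.2,0],[-1,-0.2,0],[-0.7,-0.2,0],[0,0,0]], "rot": [[0,0,0],[0,0,0],[0,0,0],[0,0,0],[0,0,0],[0,0,0]], "grip": [0.5,0.5,0.5,0.5,0.5,0.5]}}

```text
time_s: 14.0
ee_pos: [482.2, 23.9, 200.9]
ee_rot: [-2.085, -2.343, 0.004]
force: [0.4, -0.3, -0.2]
width: 0.5
```

```bash
python3 - <<'E'
from h import *
f=snap('wrist','g5'); p=r.get_state()['ee_pos']; print(p,r.get_state()['width'])
d=an([-150,45,114])-p; print('d tool x,y',d@[-np.sin(YAW),np.cos(YAW),0],d@[np.cos(YAW),np.sin(YAW),0])
print([proj(f,an(a)).round(0).tolist() for a in ([-150,0,114],[-150,45,114],[-150,90,114],[-100,110,118])])
E
```

```text
[482.33094098  24.43029256 200.91934663] 0.49614278019550945
d tool x,y 2.8903593796110507 0.3054094877139309
[[283.0, 263.0], [283.0, 213.0], [283.0, 157.0], [350.0, 130.0]]
```

View pics/g5.png

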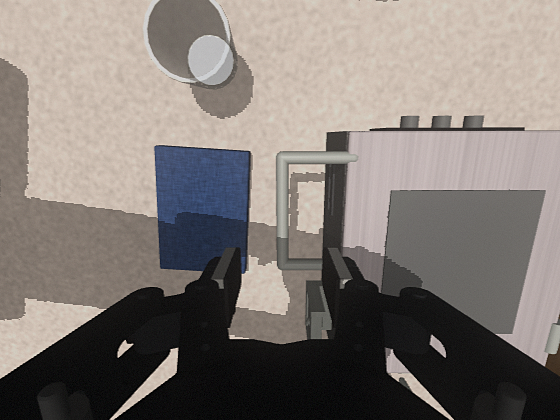

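Request:
{"op": "drive_tool", "data": {"xyz": [[0.1,0,1],[0,0,1],[0,0,1],[0,0,1],[0,0,0.9],[0,0,0],[0,0,0]], "rot": [[0,0,0],[0,0,0],[0,0,0],[0,0,0],[0,0,0],[0,0,0],[0,0,0]], "grip": [0.5,0.5,0.5,0.5,0.5,0.5,0.5]}}

```text
time_s: 14.92
ee_pos: [481.9, 30.0, 100.9]
ee_rot: [-2.081, -2.347, 0.001]
force: [0.6, 0.7, -0.7]
width: 0.497
```

Request:
{"op": "drive_tool", "data": {"xyz": [[0,0,0.25],[0,0,0],[0,0,0],[0,0,0],[0,0,0]], "rot": [[0,0,0],[0,0,0],[0,0,0],[0,0,0],[0,0,0]], "grip": [0.5,1,1,1,1]}}

```text
time_s: 15.55
ee_pos: [481.6, 30.1, 97.2]
ee_rot: [-2.081, -2.347, 0.001]
force: [0.4, -0.1, -2.3]
width: 0.099
```

```bash
python3 - <<'E'
from h import *
f=r.grab_frame('scene'); cv2.imwrite('pics/g6.png',cv2.resize(cv2.cvtColor(f['color'],4)[130:270,200:360],None,fx=4,fy=4))
s=r.get_state(); p=s['ee_pos'];print(p,s['width'])
# tool-axis (y_t horiz, -z up) steps along arc, d alpha
a=0;
for i in range(0,10): 
    a=i*.1; print(round(a,2),'horiz',round(245*(1-np.cos(a)),1),'up',round(245*np.sin(a),1))
E
```

```text
[481.59605838  30.05657018  97.19235756] 0.0993509150005704
0.0 horiz 0.0 up 0.0
0.1 horiz 1.2 up 24.5
0.2 horiz 4.9 up 48.7
0.3 horiz 10.9 up 72.4
0.4 horiz 19.3 up 95.4
0.5 horiz 30.0 up 117.5
0.6 horiz 42.8 up 138.3
0.7 horiz 57.6 up 157.8
0.8 horiz 74.3 up 175.8
0.9 horiz 92.7 up 191.9
```

View pics/g6.png

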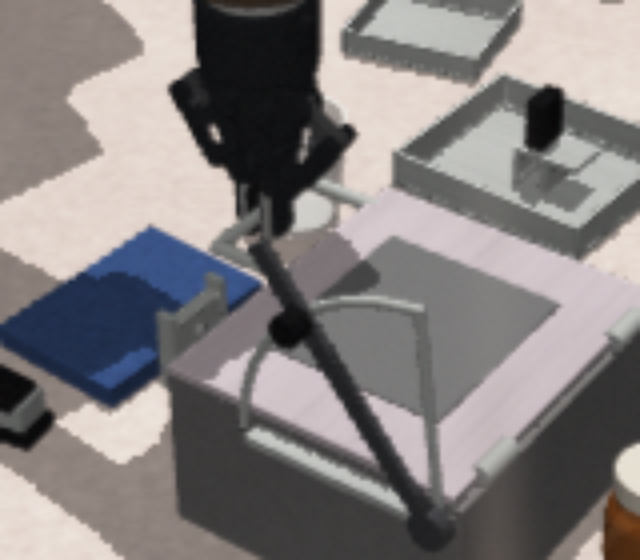

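Request:
{"op": "drive_tool", "data": {"xyz": [[0,0.02,-0.73],[0,0.07,-0.73],[0,0.11,-0.73],[0,0.15,-0.72],[0,0.2,-0.71],[0,0.24,-0.7],[0,0,0]], "rot": [[0,0,0],[0,0,0],[0,0,0],[0,0,0],[0,0,0],[0,0,0],[0,0,0]], "grip": [1,1,1,1,1,1,1]}}

```text
time_s: 16.48
ee_pos: [499.1, 32.1, 190.0]
ee_rot: [-2.081, -2.348, -0.0]
force: [-1.7, -0.2, -0.9]
width: 0.096
```

```bash
cat >> h.py <<'E'
def ang():
    s=r.get_state(); p=s['ee_pos']; Rt=R.from_rotvec(s['ee_rot']).as_matrix()
    g=p-19*Rt[:,2]; q=R.from_rotvec([0,0,-YAW]).apply(g-A); dx=95-q[0]; dz=q[2]-114
    print('ang',np.arctan2(dz,dx),'rad',np.hypot(dx,dz),'y',q[1],'tool z',Rt[:,2].round(3),'F',s['force'].round(1),'w',s['width'],s['time_s'])
E
python3 - <<'E'
from h import *
ang()
f=snap('scene','g7'); ang()
E
```

```text
ang 0.3953620929917991 rad 246.77359004111648 y 47.75330991105286 tool z [-0.003  0.003 -1.   ] F [-1.7 -0.2 -0.9] w 0.0955870390382063 16.475
ang 0.3922802059117033 rad 246.76580135997884 y 47.73460858618418 tool z [-0.004  0.003 -1.   ] F [-1.   1.4 -1.5] w 0.09525090092955159 16.525
```

View pics/g7.png

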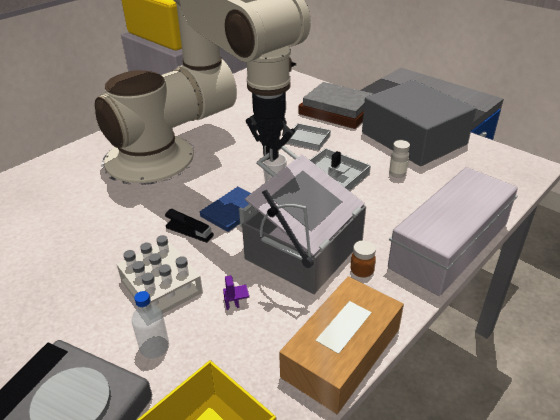

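Request:
{"op": "drive_tool", "data": {"xyz": [[0,0.29,-0.64],[0,0.32,-0.62],[0,0.35,-0.6],[0,0.39,-0.58],[0,0.42,-0.56],[0,0.45,-0.53],[0,0.48,-0.51],[0,0,0]], "rot": [[0,0,0],[0,0,0],[0,0,0],[0,0,0],[0,0,0],[0,0,0],[0,0,0],[0,0,0]], "grip": [1,1,1,1,1,1,1,1]}}

```text
time_s: 17.52
ee_pos: [554.1, 38.7, 275.3]
ee_rot: [-2.078, -2.344, 0.006]
force: [-0.3, 1.1, -2.9]
width: 0.094
```

```bash
python3 - <<'E'
from h import *
ang()
E
```

```text
ang 0.8083194754996612 rad 249.31728624855532 y 47.87462211810895 tool z [-0.009  0.003 -1.   ] F [-0.3  1.1 -2.9] w 0.09436272761190248 17.525
```

Request:
{"op": "drive_tool", "data": {"xyz": [[0,0.5,-0.38],[0,0.5,-0.36],[0,0,0],[0,0,0]], "rot": [[0,0,0],[0,0,0],[0,0,0],[0,0,0]], "grip": [1,1,1,1]}}

```text
time_s: 18.02
ee_pos: [571.8, 40.8, 291.7]
ee_rot: [-2.077, -2.343, 0.011]
force: [-2.2, 1.2, -1.1]
width: 0.092
```

```bash
python3 - <<'E'
from h import *
ang()
f=r.grab_frame('scene'); cv2.imwrite('pics/g8.png',cv2.resize(cv2.cvtColor(f['color'],4)[130:270,220:380],None,fx=5,fy=4.2857) if 0 else cv2.resize(cv2.cvtColor(f['color'],4)[130:270,220:380],None,fx=4,fy=4,interpolation=cv2.INTER_CUBIC))
f=r.grab_frame('side'); cv2.imwrite('pics/g9.png',cv2.resize(cv2.cvtColor(f['color'],4)[120:260,220:380],None,fx=4,fy=4,interpolation=cv2.INTER_CUBIC))
E
```

```text
ang 0.9056507351623587 rad 249.95055729267827 y 47.934138095041526 tool z [-0.013  0.002 -1.   ] F [-2.2  1.2 -1.1] w 0.09229956701759946 18.025
```

View pics/g8.png

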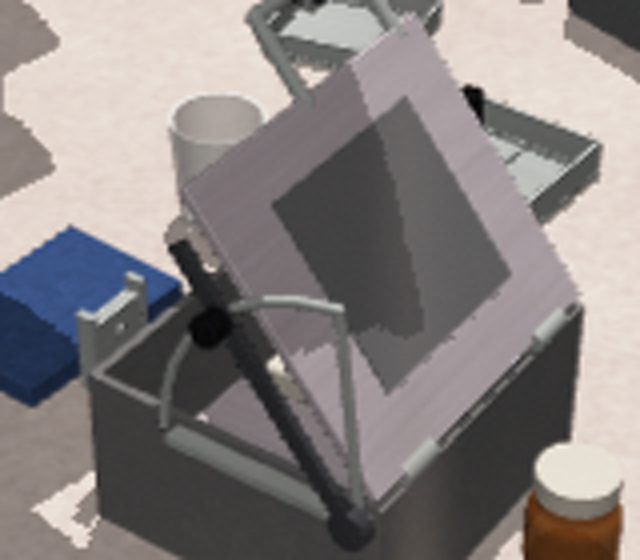

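View pics/g9.png

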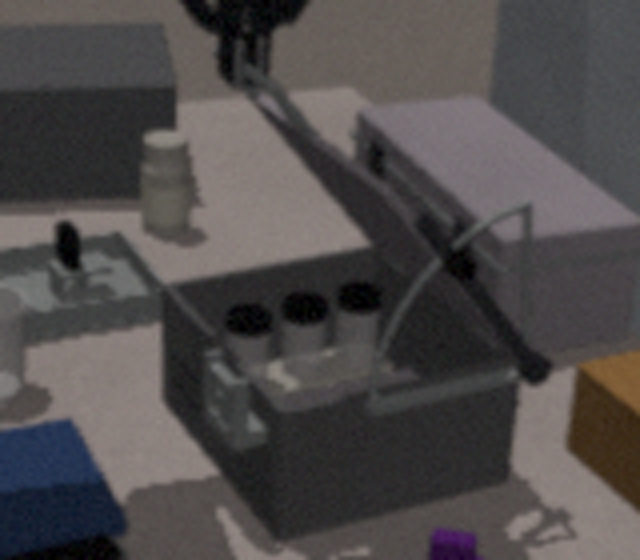

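```bash
python3 - <<'E'
from h import *
f=r.grab_frame('scene'); g=r.grab_frame('side')
def cp(a,y,L,t): return an([95-L*np.cos(a)+t*np.sin(a),y,114+L*np.sin(a)+t*np.cos(a)])
for a in np.arange(.8,1.01,.04):
    print(round(a,2),'sc -y',proj(f,cp(a,-110,195,4)).round(1),'+y',proj(f,cp(a,110,195,4)).round(1),'tip',proj(f,tip(a)).round(1),'side tip',proj(g,tip(a)).round(1),'side +y bot',proj(g,cp(a,110,195,-4)).round(1),'-y',proj(g,cp(a,-110,195,-4)).round(1),'bar',proj(f,cp(a,0,245,0)).round(1))
print('hinge ends', proj(f,an([95,-110,118])).round(1),proj(f,an([95,110,118])).round(1),'pivot',proj(f,tip(0,L=0)).round(1),proj(g,tip(0,L=0)).round(1))
for t in ['pointer_tip','bail','cover_hinge']:
  for c in ['scene','side']: print(t,c,[(np.round(k['pixel'],1).tolist(),round(k['score'],2)) for k in r.pinpoint(c,t)][:2])
E
```

```text
0.8 sc -y [260.  178.9] +y [318.2 134.7] tip [258.  192.6] side tip [319.5 179.3] side +y bot [276.  146.6] -y [310.1 173.1] bar [276.7 137.3]
0.84 sc -y [262.1 177.7] +y [320.4 133.4] tip [259.9 191.5] side tip [321.3 177.3] side +y bot [277.6 144.6] -y [312.  170.9] bar [279.3 135.6]
0.88 sc -y [264.4 176.6] +y [322.6 132.3] tip [261.8 190.6] side tip [323.1 175.4] side +y bot [279.4 142.8] -y [314.1 168.7] bar [282. 134.]
0.92 sc -y [266.7 175.7] +y [325.  131.2] tip [263.9 189.7] side tip [325.  173.5] side +y bot [281.2 141. ] -y [316.2 166.7] bar [284.9 132.5]
0.96 sc -y [269.2 174.9] +y [327.5 130.3] tip [266.1 189. ] side tip [327.  171.8] side +y bot [283.  139.3] -y [318.3 164.6] bar [287.9 131.2]
1.0 sc -y [271.7 174.2] +y [330.  129.5] tip [268.3 188.4] side tip [329.  170.1] side +y bot [284.9 137.6] -y [320.5 162.7] bar [291. 130.]
hinge ends [312.5 254. ] [363.9 202.2] pivot [306.6 261.3] [353.  211.7]
pointer_tip scene [([187.6, 261.9], 0.62)]
pointer_tip side [([173.8, 324.1], 0.67), ([247.3, 229.4], 0.62)]
bail scene [([123.2, 295.3], 0.87), ([347.5, 154.3], 0.29)]
bail side [([224.9, 276.0], 0.75), ([135.9, 282.0], 0.63)]
cover_hinge scene [([230.1, 340.1], 0.84), ([175.1, 335.0], 0.46)]
cover_hinge side [([194.2, 328.2], 0.64)]
```

```bash
python3 - <<'E'
from h import *
def cp(a,y,L,t): return an([95-L*np.cos(a)+t*np.sin(a),y,114+L*np.sin(a)+t*np.cos(a)])
tiles=[]
for cam,(x0,y0,w,h) in [('scene',(230,120,140,150)),('side',(260,120,110,110))]:
    f=r.grab_frame(cam); s=5 if cam=='side' else 4; im0=cv2.resize(cv2.cvtColor(f['color'],4)[y0:y0+h,x0:x0+w],None,fx=s,fy=s,interpolation=cv2.INTER_CUBIC)
    if cam=='side': im0=cv2.convertScaleAbs(im0,alpha=1.6,beta=20)
    def ln(P,c): cv2.polylines(im0,[np.int32((np.array([proj(f,p) for p in P])-[x0,y0]+.5)*s)],False,c,1)
    for a,c in [(.85,(0,0,255)),(.9,(0,255,0)),(.95,(255,0,0))]:
        ln([cp(a,-110,195,4),cp(a,110,195,4)],c); ln([cp(a,-132,100,0),cp(a,-132,175,0)],c); ln([cp(a,-110,100,4),cp(a,-110,195,4)],c)
    cv2.imwrite(f'pics/ov2_{cam}.png',im0)
ang()
E
```

```text
ang 0.907249606661052 rad 249.96542077089745 y 47.91938275499862 tool z [-0.012  0.002 -1.   ] F [-0.4  0.7 -2.1] w 0.0935963775236833 18.625
```

View pics/ov2_scene.png

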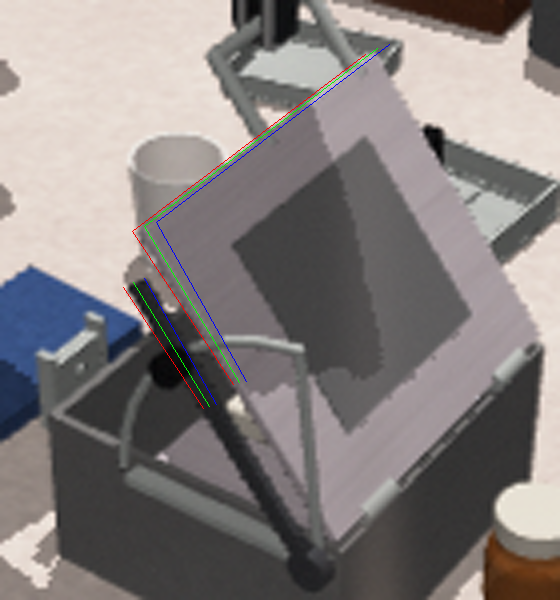

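View pics/ov2_side.png

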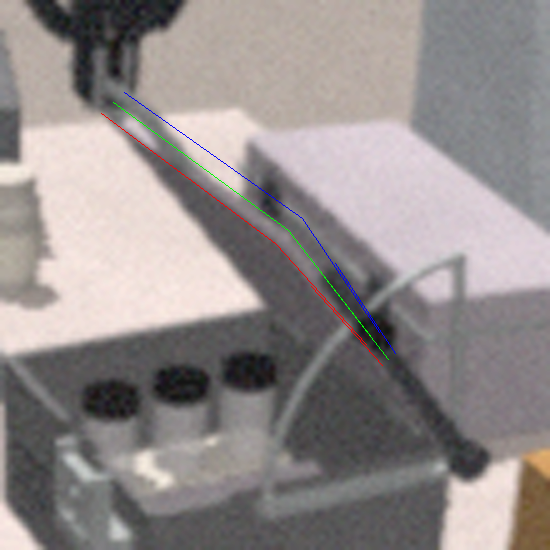

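Request:
{"op": "drive_tool", "data": {"xyz": [[0,0.15,-0.1],[0,0,0],[0,0,0],[0,0,0],[0,0,0]], "rot": [[0,0,0],[0,0,0],[0,0,0],[0,0,0],[0,0,0]], "grip": [1,1,1,1,1]}}

```text
time_s: 19.25
ee_pos: [575.2, 41.2, 294.4]
ee_rot: [-2.078, -2.343, 0.01]
force: [-3.9, 1.3, 0.2]
width: 0.096
```

```bash
python3 - <<'E'
from h import *
ang(); f=snap('scene','end'); ang()
E
```

```text
ang 0.9230903572138285 rad 250.01518646489635 y 47.92903181741102 tool z [-0.012  0.002 -1.   ] F [-3.9  1.3  0.2] w 0.09595287690466946 19.25
ang 0.9231643269755995 rad 250.01850450640526 y 47.94961798001529 tool z [-0.012  0.002 -1.   ] F [-2.4  0.5 -0.4] w 0.09636910956880297 19.3
```

View pics/end.png

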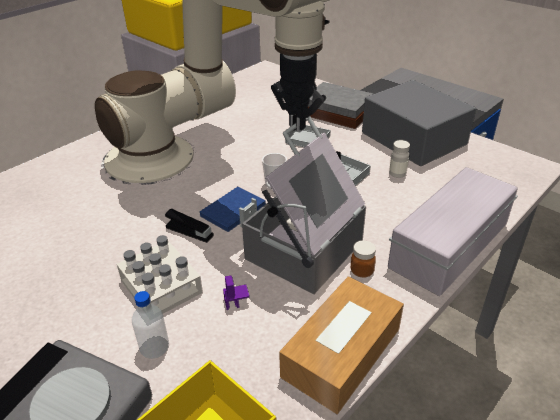

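The picture shows the cover raised and parallel to the pointer: the cover's corner is near (267,177) and the pointer tip near (265,190). The bail is held at (302,127), and everything else stands where it was.

```bash
python3 - <<'E'
from h import *
print(r.hand_in()); ang()
E
```

```text
the job is handed in; nothing more can be done
None
the job is handed in; nothing more can be done
```

I pulled the clip straight up off its rail with the cover shut and set it down near the centre of the larger tray. I then raised the cover by its bail and handed in at about 19.3 s with the gripper still holding it.

- **Cover angle:** just before hand-in the gripper's position put the cover at about 0.92 rad. Allowing for the slip below, it could be nearer 0.90.
- **Pointer angle:** I measured about 0.91 rad by overlaying its expected position on the scene and side pictures. The views differed by about 0.03 rad, and the side view put the cover about 0.02 lower than the gripper did. That was before a last nudge of about 0.015 rad, and every estimate is well inside the 0.09 allowed.
- **Grip:** the readings held steady over the last two checks, with the jaws stopped on the bar. The grasp point ended at 250 mm from the hinge instead of 245, so the bar probably slipped a few mm between the pads.
- **Clip and bench:** a picture taken after release showed the clip standing free in the tray. The last picture showed no bystander or pointer visibly moved. The raised cover partly hid the tray then, so I did not re-check the clip at the very end.

A status reading I tried right after hand-in was refused, so nothing was measured after that.

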